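Open the microcentrifuge after a run

TASK

The spin has finished: open the microcentrifuge so that the tubes can be taken out. With the fingertips press down its blue release tab so that the sprung lid pops up, then push the lid gently up and back until it rests fully open on its stop and stays there by itself. Only press and push: do not pinch or force the tab or the lid, do not throw the lid back, keep out of the rotor, and leave the jars, the tube rack and the tip box where they stand.

Things in the scene. Friction and masses are not known exactly. Their poses are not given: they have to be found in the camera images.
- centrifuge: compact benchtop microcentrifuge, fixed: stainless housing 190 mm wide (y), 260 mm deep (x), white deck 112 mm up, lid top 136 mm. Origin on the bench under the centre of the rotor bowl; +x from its front to its rear, where the hinge is (housing from x = -145 to +115 mm), z up. The front control panel slopes down from 100 mm high (x = -76 mm) to 75 mm (x = -145 mm)
- tab_press (a point): centre of the top face of the blue release tab, a flat paddle 40 mm deep (machine's x), 44 mm wide, in front of the lid, 112 mm above the bench, 115 mm ahead of the machine's origin. Its hook stands 20 mm behind this point (lid side), 20 mm higher. Pressed straight down here it frees the lid after about 5.5 mm, at 3 to 5 N; stop at about 9 mm. It springs back
- release_tab (a joint): angle of the release tab, rad: 0 at rest, lid released from about 0.16, stop at 0.26
- lid (a joint): angle of the lid, rad: about 0.01 latched; when freed, springs lift it within half a second to about 0.70, where it rests on two plungers; 1.57 is upright, the stop is at 1.85 (leaning back). Short of upright it falls back to 0.70, past about 1.65 it goes on to the stop by its own weight. 0.2 to 0.3 kg; 2 to 5 N at its front edge, along its swing, moves it
- lid_edge (a point): middle of the lid's front edge at its underside: lower front corner of the smooth black keeper ledge (30 mm wide, 8 mm thick, 12 mm ahead of the steel frame). Moves with the lid: shut 116 mm above the bench, sprung up about 235 mm, upright 306 mm; 184 mm ahead of and (shut) 6 mm below the hinge axis. Lid frame 180 mm wide, 22 mm thick, with a clear window
- lid_hinge (a point): middle of the lid's hinge axis (level, along the machine's y), 100 mm behind the machine's origin and 122 mm above the bench
- rotor: aluminium rotor, 104 mm across, with six capped tubes, in the bowl under the lid; its highest point is 103 mm above the bench, below the deck. Origin at its underside, 76 mm above the bench. Not to be touched
- jar_white: loose sample jar with white screw cap, 62 mm across, 64 mm high, origin at the centre of its underside; stays where it stands
- jar_blue: the same jar with a blue cap; stays where it stands
- tube_rack: loose orange rack with eight small tubes, 120 x 70 mm (its x, y), 48 mm high, origin at the centre of its underside; stays where it stands
- tip_box: loose grey pipette tip box with bluish cover, 122 x 86 mm (its x, y), 54 mm high, origin at the centre of its underside; stays where it stands
There are look-alikes about, which are no part of the job. Of the things that look like the tip_box, take the one that is farthest to the robot's right at the start. Leave any green look-alike of the jar_blue alone.

How it is judged:
By the outcome, as a careful person would: the job done as asked, in the order asked, and still so for the second after the job is handed in, with the robot touching nothing.
It also fails if it takes over 45 s, if anything falls off the work surface, if the arm or the gripper's body presses on something with over 40 N, if the wrist force passes 120 N, or if a joint passes its speed limit or range.

ROBOT

A 6-joint arm with a two-finger parallel gripper is mounted at the origin on the work surface. World frame = base frame: x ahead of the robot, y to its left, z up, the work surface at z = 0. Lengths are in m, angles in degrees, forces in N, time in s.
With the tool pointing down it reaches from about 0.4 to 0.825 m from the base axis. Payload 7 kg.
Tool frame: the origin (TCP) lies between the finger pads; the fingertips stand 17 mm ahead of it and the grasp point (between the pads) lies 2 mm behind it; x points along the fingers, y is the direction in which the jaws open and shut, and the axes are right-handed (so a half turn about x gives the same grasp; the last joint's range is limited). The gripper opens to 88 mm and grips with 3 to 60 N. Pads are 19 mm wide; open, the fingers measure 130 mm over their backs; the gripper's body (78 mm by 193 mm) begins 47 mm behind the grasp point.
Start: joints at [89.846, 20.546, 0.682, 0, -70.136, -16.507], TCP at [0.194, 0.647, 0.222] pointing down, gripper open.
Joint ranges: [-176.03, 176.03], [-82.01, 121.73], [-58.28, 71.71], [-173.87, 95.51], [-174.79, -0.11], [-173.66, 173.66]. Speed limits (degrees/s): [136.94, 136.94, 172.46, 180, 180, 180].

INTERFACE

Orientations are given as [roll, pitch, yaw] about the fixed x, y, z axes, in that order (R = Rz(yaw) Ry(pitch) Rx(roll)).
In Python, from plant import r gives the robot as it stands.
- The arm moves only by the shell command python3 -m jog 'ROWS' [FORCE]. ROWS is a JSON object of lists of equal length, an entry for each row: "fingers": the opening, from 0 (shut) to 1 (fully open); "dp": the shift along the tool's x, y, z in mm, a list of three; "twist": the turn about the tool's x in degrees. In form: {"fingers": [fingers, ...], "dp": [[dx, dy, dz], ...], "twist": [twist, ...]}. A call has exactly 5 rows; each row is the pose to reach, as a shift and turn from the pose measured when the call began, along the tool's axes at that moment; what a row does not reach only later rows make up. A row lasts 1/10 s, in which the tool goes at most 50 mm and 8.59 degrees, less where a joint would pass 70% of its speed; a pose out of reach is approached as far as the arm can. A call with a gripper value outside its range is refused whole. The fingers move at their own pace and stop on an object; FORCE is the grip in N (left out, the last holds). Time passes only in rows, so rows that repeat a pose let the fingers close, or fill a call up. It gives the time, the measured TCP pose, the force and the opening at its end, in the units of the state.
- r.get_state(): the state, without advancing time (a new reading comes with each control period).
- r.capture(name): name is "scene" or "top"; returns a dict with "frame" (384x512x3 uint8, red, green, blue), "intrinsics" (3x3 intrinsics, pixels), "D" ([k1, k2, p1, p2, k3] as OpenCV has them; the pictures are not rectified), "pose" (4x4, takes a point from camera to world coordinates). Camera axes: x right, y down, z forward; pixel columns grow to the right and rows downward; lengths in m; the calibration is good to about 2 mm. A picture is of the moment at which its call begins. There is no depth.
- r.close_job(): hands the job in, once; it reports no verdict.
The state is a dict: "time_s": time; "joints": joint angles; "qd": joint speeds; "joint_torque": joint torques, N m; "tcp_pos": TCP position; "eef_rot": TCP orientation; "contact_force": force on the tool from outside, world axes, zero at the start; "moment": the same for the moment, N m; "gripper_width": finger opening in m.
Only numpy, scipy, OpenCV 4.12 (cv2) and the standard library are available. Lean on these libraries where they do the work, as an engineer would, in place of code of your own. Each camera call takes 0.05 s, during which the arm holds its last target. There are 200 camera calls.

## Working session

There is one attempt and no reset: what is moved stays moved. The work goes in short steps, Python scripts to look and compute and a shell command to move; the robot and the scene stay as the last step left them, time stands still between calls to the robot, and variables do not carry over. Pictures are saved under pics/ and viewed, on a budget of 10 in all, crops included, one or two more only if the job needs it, and the job is handed in when it is done.

```bash
mkdir -p pics; python3 - <<'E'
from plant import r
import cv2,pickle
s=r.get_state();print(s)
d={}
for n in("scene","top"):
    c=r.capture(n);d[n]=c;cv2.imwrite(f"pics/{n}0.png",c["frame"][:,:,::-1]);print(n,c["pose"].round(3).tolist(),c["intrinsics"].round(1).tolist(),c["D"])
pickle.dump(d,open("c0.pkl","wb"))
E
```

```text
{'time_s': 0.0, 'joints': array([ 8.98467176e+01,  2.05918375e+01,  6.33468543e-01, -1.88852110e-02,
       -7.01369052e+01, -1.65060025e+01]), 'qd': array([0.03669328, 0.02525189, 0.04918293, 0.03031063, 0.04282385,
       0.05630277]), 'joint_torque': array([ 1.81636486e-03, -5.82715094e+01,  2.93042368e+01,  6.99685916e+00,
        6.86911939e-03, -1.71038846e-04]), 'tcp_pos': array([0.19341063, 0.64617068, 0.22061973]), 'eef_rot': array([  95.95206992,   89.90308531, -100.71364649]), 'contact_force': array([0.2423555 , 0.23452286, 0.14218818]), 'moment': array([ 0.04666683, -0.00038454, -0.02062756]), 'gripper_width': 0.0875005767394572}
scene [[0.792, 0.327, -0.515, 0.989], [0.61, -0.43, 0.666, -0.467], [-0.004, -0.842, -0.54, 0.533], [0.0, 0.0, 0.0, 1.0]] [[373.3, 0.0, 255.7], [0.0, 373.3, 191.8], [0.0, 0.0, 1.0]] [-0.10076245  0.          0.          0.          0.        ]
top [[0.003, -0.985, 0.171, 0.411], [-1.0, -0.001, 0.013, 0.056], [-0.013, -0.171, -0.985, 1.086], [0.0, 0.0, 0.0, 1.0]] [[450.0, 0.0, 257.3], [0.0, 450.0, 194.8], [0.0, 0.0, 1.0]] [-0.12546005  0.          0.          0.          0.        ]
```

View pics/scene0.png

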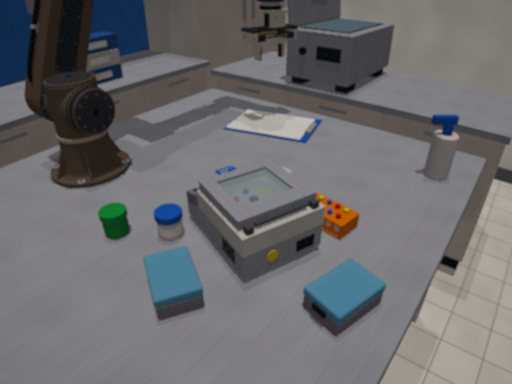

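View pics/top0.png

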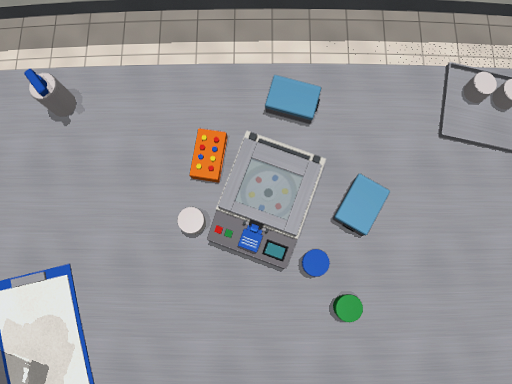

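The top view shows the centrifuge with its tab at about (251,238), the hinge end up near (287,148), jar_white at (191,220) and jar_blue at (316,263). The tab faces the robot. I'll enlarge it to measure.

```bash
cat > h.py <<'E'
import numpy as np,cv2
def cast(c,uv,z):
    p=cv2.undistortPoints(np.array(uv,float).reshape(-1,1,2),c["intrinsics"],np.array(c["D"])).reshape(-1,2)
    P=c["pose"];d=np.c_[p,np.ones(len(p))]@P[:3,:3].T;o=P[:3,3]
    return o+d*((z-o[2])/d[:,2])[:,None]
def proj(c,X):
    T=np.linalg.inv(c["pose"]);return cv2.projectPoints(np.array(X,float).reshape(-1,1,3),cv2.Rodrigues(T[:3,:3])[0],T[:3,3],c["intrinsics"],np.array(c["D"]))[0].reshape(-1,2)
E
python3 - <<'E'
import pickle,cv2,numpy as np
from h import *
d=pickle.load(open("c0.pkl","rb"));c=d["top"];f=c["frame"]
cv2.imwrite("pics/crop.png",cv2.resize(f[125:275,195:335,::-1],None,fx=4,fy=4,interpolation=cv2.INTER_CUBIC))
hsv=cv2.cvtColor(f,cv2.COLOR_RGB2HSV)
m=cv2.inRange(hsv,(100,120,60),(130,255,255))
n,l,st,ce=cv2.connectedComponentsWithStats(m)
for i in range(1,n):
    if st[i,4]>60: print(st[i],ce[i],cast(c,[ce[i]],.112).round(3),cv2.minAreaRect(cv2.findContours((l==i).astype('uint8'),0,2)[0][0]))
E
```

```text
[ 24  69  24  27 307] [36.68403909 81.81107492] [[0.857 0.603 0.112]] ((37.279998779296875, 81.04000854492188), (30.80000114440918, 12.399999618530273), 53.13010025024414)
[ 266   76   55   43 1621] [292.93645898  96.9599013 ] [[ 0.808 -0.012  0.112]] ((292.9948425292969, 96.91968536376953), (49.62618637084961, 33.23682403564453), 14.74356460571289)
[ 335  175   54   60 1395] [362.17491039 203.05232975] [[ 0.562 -0.162  0.112]] ((361.5990905761719, 204.22171020507812), (36.61747741699219, 50.70112228393555), 29.054607391357422)
[238 223  25  30 410] [251.03658537 237.15853659] [[0.487 0.082 0.112]] ((251.21917724609375, 236.58218383789062), (20.248119354248047, 26.21721649169922), 20.556047439575195)
[302 249  28  28 586] [315.26109215 262.30204778] [[ 0.433 -0.056  0.112]] ((315.2500305175781, 262.2500305175781), (26.16295051574707, 26.870054244995117), 45.0)
[  0 264  94 120 868] [ 61.53341014 303.7764977 ] [[0.338 0.497 0.112]] ((45.50504684448242, 330.4723815917969), (121.79227447509766, 72.7729721069336), 78.5728988647461)
[  0 333  11  51 130] [  4.03076923 360.48461538] [[0.208 0.629 0.112]] ((3.557692050933838, 358.2884216308594), (50.990196228027344, 2.941742420196533), 78.69007110595703)
```

View pics/crop.png

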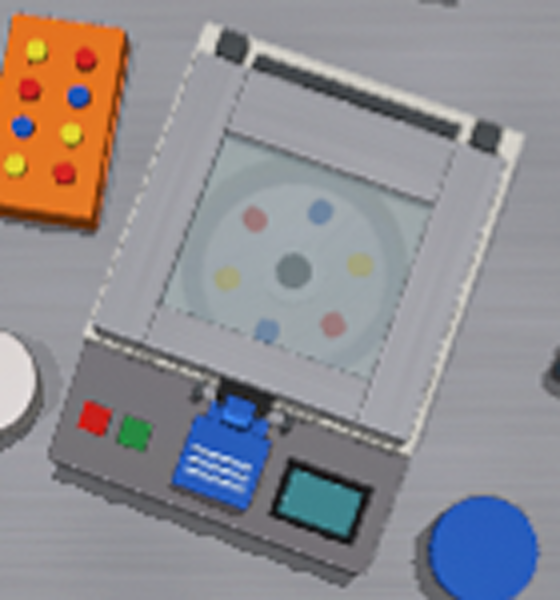

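```bash
python3 - <<'E'
import pickle,cv2,numpy as np
from h import *
c=pickle.load(open("c0.pkl","rb"))["top"]
g=lambda L,z: cast(c,np.array(L)/4+[195-.375,125-.375],z)
t=g([(172,487),(250,510),(270,435),(196,410)],.112);print(t.round(4),t.mean(0),np.linalg.norm(np.diff(t,axis=0),axis=1))
hub=g([(293,270)],.102)[0];print("hub",hub)
L=g([(95,328),(405,440)],.136);d=L[0]-L[1];print("lidfront",L,np.linalg.norm(d),np.degrees(np.arctan2(-d[0],d[1])))
k=g([(20*0+210,25),(520,135)],.112);d=k[0]-k[1];print("deckrear",np.linalg.norm(d),np.degrees(np.arctan2(-d[0],d[1])))
v=hub-t.mean(0);print(np.linalg.norm(v[:2]),np.degrees(np.arctan2(v[1],v[0])))
for yaw in(-20,-19,-21):
  a=np.radians(yaw);e=np.array([np.cos(a),np.sin(a)]);print(yaw,"tab from hub",hub[:2]-.115*e,"hinge",hub[:2]+.1*e)
from scipy.spatial.transform import Rotation as R
print(R.from_euler('xyz',[95.952,89.903,-100.714],degrees=True).as_matrix().round(3))
E
```

```text
[[0.4673 0.1109 0.112 ]
 [0.4551 0.0688 0.112 ]
 [0.4955 0.0581 0.112 ]
 [0.509  0.0983 0.112 ]] [0.48173504 0.08403908 0.112     ] [0.04386668 0.04186608 0.04239276]
hub [0.58807907 0.04547563 0.102     ]
lidfront [[ 0.55043749  0.15157256  0.136     ]
 [ 0.49085967 -0.01320101  0.136     ]] 0.17521372056194004 -19.87866633248106
deckrear 0.1847744969893876 -20.24120022322212
0.11312025441670592 -19.932122763837995
-20 tab from hub [0.48001442 0.08480795] hinge [0.68204833 0.01127361]
-19 tab from hub [0.47934443 0.08291597] hinge [0.68263093 0.01291881]
-21 tab from hub [0.48071732 0.08668794] hinge [0.68143711 0.00963883]
[[-0.    -0.287 -0.958]
 [-0.002 -0.958  0.287]
 [-1.     0.002 -0.   ]]
```

Yaw is −20°, from three agreeing measures. The tab centre is at (0.481, 0.0845), and the tab sizes and hub distance agree to 2 mm. I'll press 8–9 mm ahead of the tab centre so the gripper body stays clear of the lid as it pops up.

```bash
python3 -m jog '{"fingers":[0,0,0,0,0],"dp":[[0,36,-34],[0,72,-68],[0,108,-102],[0,144,-136],[0,180,-170]],"twist":[1,2,3,3.3,3.3]}' 10
```

```text
time_s: 0.6
tcp_pos: [0.305, 0.4229, 0.2207]
eef_rot: [95.6, 89.9, -104.4]
contact_force: [1.0, 0.4, -0.2]
gripper_width: 0.053
```

```bash
cat >> h.py <<'E'
from scipy.spatial.transform import Rotation as Ro
O=np.array([.5885,.0455,0]);a=np.radians(-20);MX=np.array([np.cos(a),np.sin(a),0]);MY=np.array([-MX[1],MX[0],0])
def to(s,xm,ym,z):
    "tool-frame shift (mm) to TCP at machine coords (m)"
    R=Ro.from_euler('xyz',s["eef_rot"],degrees=True).as_matrix()
    g=O+xm*MX+ym*MY+[0,0,z];p=s["tcp_pos"]-O
    print("t",round(s["time_s"],2),"tcp machine mm",np.round(1e3*np.array([p@MX,p@MY,p[2]]),1),"F",s["contact_force"].round(1),"w",round(s["gripper_width"],4),"yaw of -z",np.degrees(np.arctan2(-R[1,2],-R[0,2])).round(2))
    print("dp",((g-s["tcp_pos"])@R*1e3).round(1))
E
python3 -c "
from h import *;from plant import r
to(r.get_state(),-.124,0,.190)"
```

```text
t 0.6 tcp machine mm [-395.5  257.7  220.7] F [ 1.   0.4 -0.2] w 0.053 yaw of -z -19.96
dp [  31.3  257.9 -271.2]
```

```bash
python3 -m jog '{"fingers":[0,0,0,0,0],"dp":[[0,34,-36],[5,68,-72],[10,102,-108],[15,136,-144],[20,170,-180]],"twist":[0,0,0,0,0]}'; python3 -m jog '{"fingers":[0,0,0,0,0],"dp":[[4,35,-36],[8,69,-72],[11,79,-82],[11,84,-88],[11,86,-89]],"twist":[0,0,0,0,0]}'
python3 - <<'E'
from h import *;from plant import r
to(r.get_state(),-.124,0,.136)
c=r.capture("top");f=c["frame"];cv2.imwrite("pics/t1.png",cv2.resize(f[100:300,150:370,::-1],None,fx=3,fy=3))
E
```

```text
time_s: 1.1
tcp_pos: [0.4162, 0.2003, 0.2011]
eef_rot: [99.8, 89.9, -100.1]
contact_force: [1.0, 0.6, 0.7]
gripper_width: 0.0131
time_s: 1.6
tcp_pos: [0.4707, 0.0885, 0.19]
eef_rot: [86.9, 89.9, -113.1]
contact_force: [0.9, 0.6, -0.3]
gripper_width: 0.0005
t 1.6 tcp machine mm [-1.254e+02  1.000e-01  1.900e+02] F [ 0.9  0.6 -0.3] w 0.0005 yaw of -z -20.01
dp [54.   0.  -1.4]
```

```bash
python3 -m jog '{"fingers":[0,0,0,0,0],"dp":[[20,0,-1],[40,0,-1],[51,0,-1],[54,0,-1],[55,0,-1]],"twist":[0,0,0,0,0]}'; python3 -m jog '{"fingers":[0,0,0,0,0],"dp":[[2,0,0],[4,0,0],[6,0,0],[8,0,0],[8,0,0]],"twist":[0,0,0,0,0]}'
```

```text
time_s: 2.15
tcp_pos: [0.4714, 0.0892, 0.1354]
eef_rot: [94.8, 89.9, -105.1]
contact_force: [0.3, -0.6, -0.2]
gripper_width: 0.0004
time_s: 2.65
tcp_pos: [0.4713, 0.089, 0.1272]
eef_rot: [88.8, 89.9, -111.1]
contact_force: [-0.9, -0.6, 0.5]
gripper_width: 0.0008
```

```bash
python3 -m jog '{"fingers":[0,0,0,0,0],"dp":[[1,0,0],[2,0,0],[3,0,0],[4,0,0],[4,0,0]],"twist":[0,0,0,0,0]}'; python3 -m jog '{"fingers":[0,0,0,0,0],"dp":[[0.7,0,0],[1.5,0,0],[2.2,0,0],[3,0,0],[3,0,0]],"twist":[0,0,0,0,0]}'
python3 - <<'E'
from plant import r;import cv2
c=r.capture("scene");cv2.imwrite("pics/s1.png",cv2.resize(c["frame"][130:290,150:370,::-1],None,fx=3,fy=3))
E
```

```text
time_s: 3.15
tcp_pos: [0.4712, 0.089, 0.123]
eef_rot: [84.4, 89.9, -115.5]
contact_force: [-0.0, 0.8, -0.1]
gripper_width: 0.0006
time_s: 3.65
tcp_pos: [0.4711, 0.0889, 0.1199]
eef_rot: [80.7, 89.9, -119.2]
contact_force: [0.3, 2.0, -0.5]
gripper_width: 0.0001
```

View pics/s1.png

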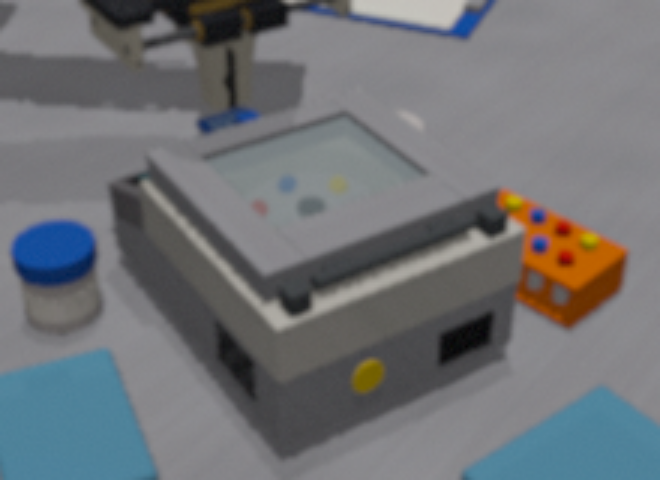

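The scene view shows the lid still shut. The fingertips are at about (232,108), by the tab, with no clear force yet. I'll check from the top.

```bash
python3 - <<'E'
from plant import r;import cv2
from h import *
s=r.get_state();to(s,-.124,0,.12)
c=r.capture("top");f=c["frame"];cv2.imwrite("pics/t2.png",cv2.resize(f[150:300,190:340,::-1],None,fx=4,fy=4,interpolation=cv2.INTER_CUBIC))
P=[O+x*MX+y*MY+[0,0,z] for x,y,z in [(-.095,.022,.112),(-.135,.022,.112),(-.135,-.022,.112),(-.095,-.022,.112),(-.116,.021,.103),(-.135,.021,.103)]]
print(((proj(c,P)-[190,150])*4).round())
E
```

```text
t 3.7 tcp machine mm [-125.1    0.7  120. ] F [ 0.4  0.2 -0.6] w 0.0005 yaw of -z -19.9
dp [-0.   0.7 -1.1]
[[214. 313.]
 [188. 382.]
 [264. 410.]
 [290. 341.]
 [203. 351.]
 [191. 384.]]
```

View pics/t2.png

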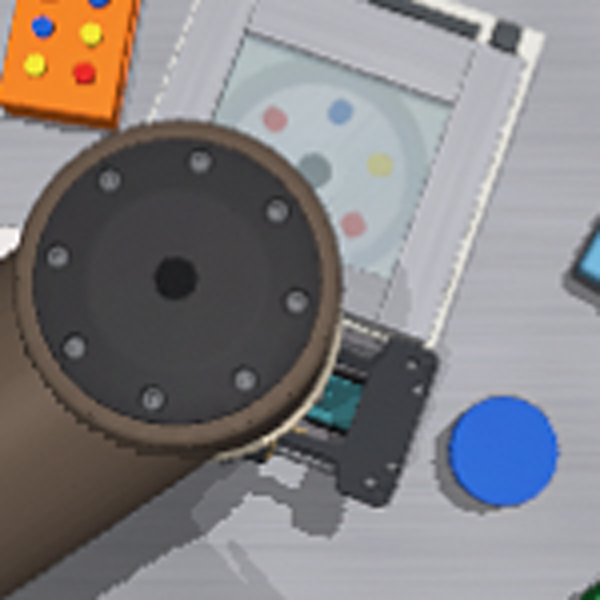

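```bash
python3 - <<'E'
from h import *;import pickle
c=pickle.load(open("c0.pkl","rb"))["scene"]
P=[O+x*MX+y*MY+[0,0,z] for x,y,z in [(-.095,.022,.112),(-.095,-.022,.112),(-.135,0,.112),(-.1155,.021,.103),(-.1155,-.021,.103),(-.1155,.021,.113),(-.1155,-.021,.113),(-.095,0,.132)]]
print(((proj(c,P)-[150,130])*3).round())
E
python3 -m jog '{"fingers":[0,0,0,0,0],"dp":[[0.5,0,0],[1,0,0],[1.5,0,0],[2,0,0],[2,0,0]],"twist":[0,0,0,0,0]}'
```

```text
[[270. 124.]
 [219. 140.]
 [220. 110.]
 [256. 123.]
 [208. 138.]
 [256. 112.]
 [208. 127.]
 [244. 108.]]
time_s: 4.25
tcp_pos: [0.4711, 0.0889, 0.1179]
eef_rot: [81.3, 89.9, -118.6]
contact_force: [0.6, -0.0, 0.1]
gripper_width: 0.0
```

```bash
python3 - <<'E'
from h import *;import pickle;from plant import r
c0=pickle.load(open("c0.pkl","rb"))["scene"];c=r.capture("scene")
I=[]
for k in(c0,c):
    f=k["frame"][140:185,195:255,::-1];I.append(cv2.resize(f,None,fx=6.5,fy=6.5,interpolation=cv2.INTER_CUBIC))
cv2.imwrite("pics/cmp.png",np.hstack(I))
s=r.get_state();p=s["tcp_pos"]-O;x,y,z=p@MX,p@MY,p[2]-.017;print(x,y,z)
P=[O+(x+.0095)*MX+(y+dy)*MY+[0,0,h] for h in (z,z+.02) for dy in(.021,-.021)]
P+=[O+X*MX+Y*MY+[0,0,.112] for X in(-.095,-.135) for Y in(.022,-.022)]
print(((proj(c,P)-[195,140])*6.5).round())
E
```

```text
-0.12507041539912833 0.0007317713590639734 0.10099271367780518
[[264. 206.]
 [161. 239.]
 [263. 157.]
 [158. 189.]
 [293. 203.]
 [183. 238.]
 [237. 158.]
 [129. 190.]]
```

View pics/cmp.png

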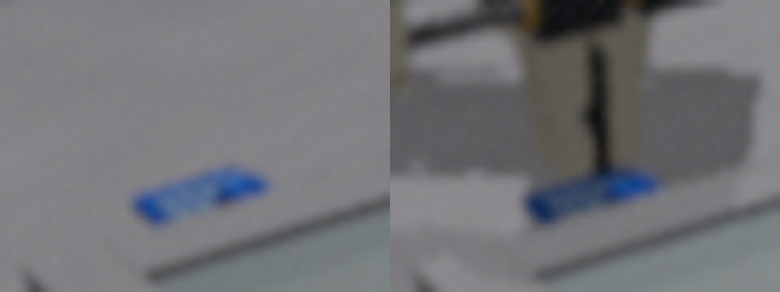

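```bash
python3 - <<'E'
from h import *;from plant import r
s=r.get_state();p=s["tcp_pos"]-O;x,y=p@MX,p@MY;z=s["tcp_pos"][2]
c=r.capture("top");f=c["frame"];cv2.imwrite("pics/t3.png",cv2.resize(f[150:300,190:340,::-1],None,fx=4,fy=4,interpolation=cv2.INTER_CUBIC))
k=r.capture("scene");g=k["frame"];
P=[O+(x+dx)*MX+(y+dy)*MY+[0,0,z+h] for dy in(-.0965,) for dx in(.039,-.039) for h in(.049,.08)]
print(((proj(c,P)-[190,150])*4).round().tolist())
Q=[O+(x+.039)*MX+(y+dy)*MY+[0,0,z+.049] for dy in(-.0965,.0965)]
Q+=[O+(x+.0095)*MX+(y+dy)*MY+[0,0,z-.017] for dy in(-.021,.021)]
Q=proj(k,Q);print(Q.round())
im=cv2.resize(g[60:220,110:310,::-1],None,fx=4,fy=4,interpolation=cv2.INTER_CUBIC)
for q in Q: cv2.circle(im,tuple(int(v) for v in (q-[110,60])*4),4,(0,0,255),1)
cv2.imwrite("pics/s3.png",im[:600])
E
```

```text
[[432.0, 365.0], [437.0, 360.0], [380.0, 510.0], [383.0, 511.0]]
[[192. 165.]
 [270. 143.]
 [220. 177.]
 [236. 172.]]
```

View pics/s3.png

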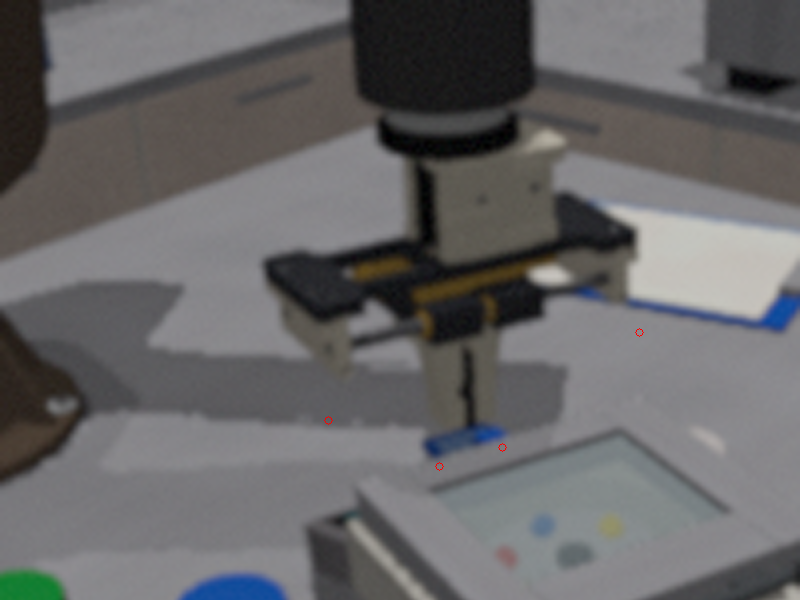

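The scene view disagrees with my prediction: the fingertip ends at about row 425 of the crop, and I expected row 457. I'll raise the tool until the tip is clear of the tab and measure it.

```bash
python3 -m jog '{"fingers":[0,0,0,0,0],"dp":[[-15,0,0],[-30,0,0],[-40,0,0],[-40,0,0],[-40,0,0]],"twist":[0,0,0,0,0]}'
python3 - <<'E'
from h import *;from plant import r
s=r.get_state();to(s,-.125,0,.12);p=s["tcp_pos"]-O;x,y=p@MX,p@MY;z=s["tcp_pos"][2]
k=r.capture("scene");g=k["frame"];
Q=[O+(x+.0095)*MX+(y+dy)*MY+[0,0,z-.017] for dy in(-.021,.021)]
Q+=[O+X*MX+Y*MY+[0,0,h] for X,h in((-.135,.112),(-.072,.136)) for Y in(.022,-.022)]
Q=proj(k,Q);print(Q.round(1).tolist())
im=cv2.resize(g[110:190,190:280,::-1],None,fx=7,fy=7,interpolation=cv2.INTER_CUBIC)
for q in Q: cv2.circle(im,tuple(int(v) for v in (q-[190,110]+.5)*7),4,(0,0,255),1)
cv2.imwrite("pics/s4.png",im)
E
```

```text
time_s: 4.9
tcp_pos: [0.4711, 0.0891, 0.1578]
eef_rot: [80.2, 89.9, -119.7]
contact_force: [-0.2, 0.4, 0.4]
gripper_width: 0.0007
t 4.9 tcp machine mm [-125.2    0.8  157.8] F [-0.2  0.4  0.4] w 0.0007 yaw of -z -19.91
dp [37.8  0.7 -0.2]
[[218.8, 161.3], [235.1, 156.6], [231.5, 164.3], [214.9, 169.2], [245.1, 166.1], [227.6, 171.5]]
```

View pics/s4.png

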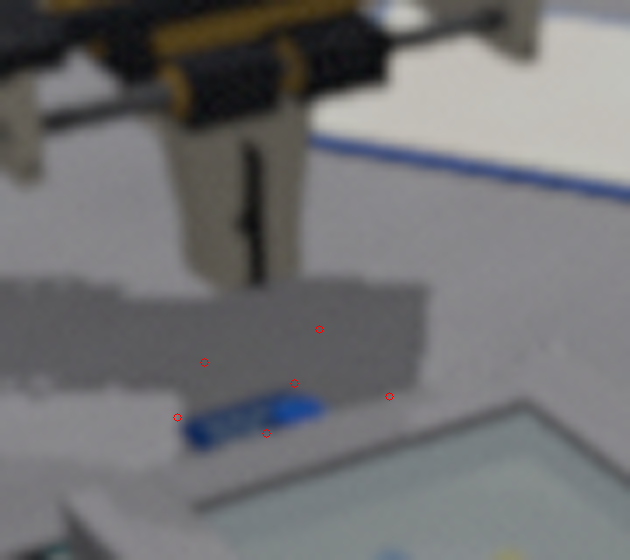

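```bash
python3 - <<'E'
from h import *;import pickle
d=pickle.load(open("c0.pkl","rb"));T,S=d["top"],d["scene"]
def ray(c,uv):
    a=cast(c,[uv],0)[0];o=c["pose"][:3,3];v=a-o;return o,v/np.linalg.norm(v)
def tri(u,v):
    o1,d1=ray(T,u);o2,d2=ray(S,v)
    t=np.linalg.lstsq(np.c_[d1,-d2],o2-o1,rcond=None)[0];a,b=o1+t[0]*d1,o2+t[1]*d2
    m=(a+b)/2-O;print("machine",np.round(1e3*np.array([m@MX,m@MY,m[2]])),"gap",round(1e3*np.linalg.norm(a-b),1))
t4=lambda x,y:(190+x/4-.4,150+y/4-.4); s4=lambda x,y:(110+x/4-.4,60+y/4-.4)
print("plate corners");tri(t4(375,505),s4(268,262));tri(t4(438,350),s4(318,312))
# fixed references: jar_blue cap, lid rear blocks, rack corner
def blob(c,box):
    h=cv2.cvtColor(c["frame"],cv2.COLOR_RGB2HSV);m=cv2.inRange(h,(100,120,60),(130,255,255));x,y,w,hh=box
    q=np.zeros_like(m);q[y:y+hh,x:x+w]=m[y:y+hh,x:x+w];M=cv2.moments(q,True);return M["m10"]/M["m00"],M["m01"]/M["m00"]
print("blue cap (exp z~58)");tri(blob(T,(300,247,34,34)),blob(S,(150,200,36,30)))
# lid front corners top
print("tip_box green etc; lid rear blocks");
tc=lambda x,y:(195+x/4-.4,125+y/4-.4); sc=lambda x,y:(150+x/3-.4,130+y/3-.4)
tri(tc(232,47),sc(491,218));tri(tc(486,135),sc(295,296))
E
```

```text
plate corners
machine [-163.  -90.  227.] gap 2.4
machine [-84. -94. 229.] gap 4.3
blue cap (exp z~58)
machine [-108. -155.   54.] gap 2.3
tip_box green etc; lid rear blocks
machine [103.  73. 121.] gap 1.8
machine [103. -77. 121.] gap 2.6
```

```bash
python3 - <<'E'
from h import *;import pickle
S=pickle.load(open("c0.pkl","rb"))["scene"]
def at(uv,xp):
    a=cast(S,[uv],0)[0];o=S["pose"][:3,3];v=a-o;t=(xp-(o-O)@MX)/(v@MX);m=o+t*v-O;return np.round(1e3*np.array([m@MX,m@MY,m[2]]),1)
for x,y in((205,288),(298,280),(250,285)):
    u=(190+x/7-.5,110+y/7-.5);print(at(u,-.1155),at(u,-.125))
E
```

```text
[-115.5  -18.6  166.9] [-125.   -14.   161.7]
[-115.5   14.6  160.7] [-125.    19.7  155.4]
[-115.5   -2.8  163.6] [-125.     2.1  158.4]
```

Horizontally both views agree with the TCP to about 2 mm. The visible fingertip sits about 20 mm higher than the state implies, so the tab was never touched, which fits the zero force. I'll descend slowly and go by the force.

```bash
python3 -m jog '{"fingers":[0,0,0,0,0],"dp":[[15,0,0],[30,0,0],[38,0,0],[40,0,0],[40,0,0]],"twist":[0,0,0,0,0]}'; python3 -m jog '{"fingers":[0,0,0,0,0],"dp":[[1,0,0],[2,0,0],[3,0,0],[4,0,0],[4,0,0]],"twist":[0,0,0,0,0]}';python3 -m jog '{"fingers":[0,0,0,0,0],"dp":[[1,0,0],[2,0,0],[3,0,0],[4,0,0],[4,0,0]],"twist":[0,0,0,0,0]}'
```

```text
time_s: 5.45
tcp_pos: [0.4707, 0.0887, 0.1172]
eef_rot: [70.2, 89.8, -129.7]
contact_force: [-0.8, -0.6, 0.3]
gripper_width: 0.0005
time_s: 5.95
tcp_pos: [0.4707, 0.0887, 0.1132]
eef_rot: [69.9, 89.8, -130.0]
contact_force: [-0.3, 1.0, 0.4]
gripper_width: 0.0006
time_s: 6.45
tcp_pos: [0.4706, 0.0886, 0.109]
eef_rot: [68.3, 89.8, -131.6]
contact_force: [1.0, 0.1, -0.4]
gripper_width: 0.0005
```

```bash
python3 -m jog '{"fingers":[0,0,0,0,0],"dp":[[1,0,0],[2,0,0],[3,0,0],[3,0,0],[3,0,0]],"twist":[0,0,0,0,0]}'; python3 - <<'E'
from plant import r;import cv2,numpy as np
for _ in range(1):
    k=r.capture("scene")
print(r.get_state()["contact_force"])
cv2.imwrite("pics/s5.png",cv2.resize(k["frame"][110:190,190:280,::-1],None,fx=7,fy=7,interpolation=cv2.INTER_CUBIC))
E
```

```text
time_s: 6.95
tcp_pos: [0.4705, 0.0886, 0.106]
eef_rot: [67.6, 89.8, -132.3]
contact_force: [-1.0, -0.6, 0.8]
gripper_width: 0.0005
[-0.82299752  1.21316371  1.86804786]
```

View pics/s5.png

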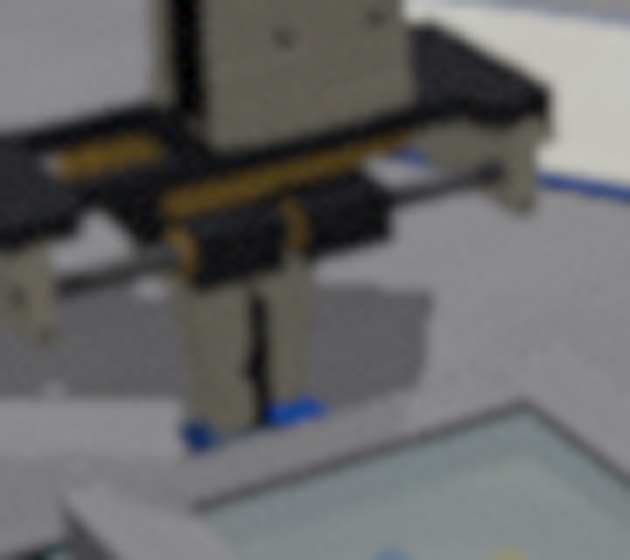

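The finger now covers the paddle at (230,430), so it is over the tab, and the z force is rising to about +1.9 N. I'll keep pressing in small steps.

```bash
python3 -m jog '{"fingers":[0,0,0,0,0],"dp":[[0.7,0,0],[1.4,0,0],[2.2,0,0],[3,0,0],[3,0,0]],"twist":[0,0,0,0,0]}'; python3 -m jog '{"fingers":[0,0,0,0,0],"dp":[[0.5,0,0],[1,0,0],[1.5,0,0],[2,0,0],[2,0,0]],"twist":[0,0,0,0,0]}'
```

```text
time_s: 7.5
tcp_pos: [0.4704, 0.0886, 0.1028]
eef_rot: [64.8, 89.8, -135.1]
contact_force: [-1.6, 1.7, 2.7]
gripper_width: 0.0002
time_s: 8.0
tcp_pos: [0.4702, 0.0886, 0.1008]
eef_rot: [62.7, 89.7, -137.2]
contact_force: [-3.5, 1.4, 3.1]
gripper_width: 0.0003
```

```bash
python3 - <<'E'
from plant import r;import cv2,numpy as np,pickle
c0=pickle.load(open("c0.pkl","rb"))["scene"]["frame"].astype(int)
k=r.capture("scene")["frame"].astype(int)
print(abs(k-c0)[178:225,215:320].mean(), r.get_state()["contact_force"],r.get_state()["tcp_pos"])
E
```

```text
11.757514353259035 [-3.0469222   1.40083133  4.78451673] [0.47026916 0.08863948 0.1008087 ]
```

```bash
python3 - <<'E'
from plant import r;import cv2
k=r.capture("scene")["frame"]
cv2.imwrite("pics/s6.png",cv2.resize(k[100:280,170:340,::-1],None,fx=3,fy=3,interpolation=cv2.INTER_CUBIC))
E
```

```text
(no output)
```

View pics/s6.png

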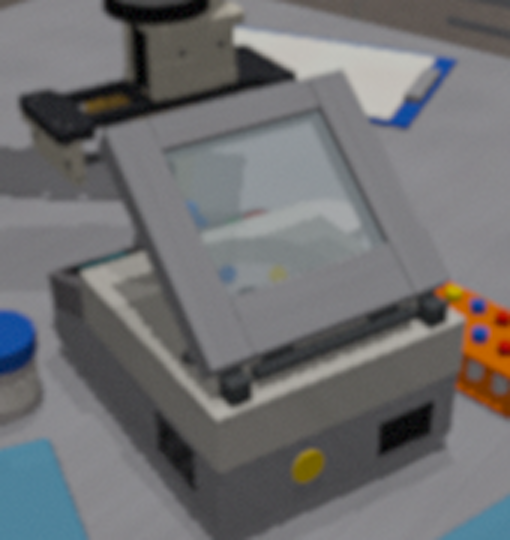

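The lid has popped: in the scene crop its frame is raised, with its top edge from (103,135) to (342,72). Now I'll back away up and slightly forward, then go to the front edge of the lid.

```bash
python3 -m jog '{"fingers":[0,0,0,0,0],"dp":[[-5,0,3],[-15,0,5],[-40,0,5],[-65,0,5],[-80,0,5]],"twist":[0,0,0,0,0]}';python3 -m jog '{"fingers":[0,0,0,0,0],"dp":[[-20,0,0],[-32,0,0],[-34,0,0],[-34,0,0],[-34,0,0]],"twist":[0,0,0,0,0]}'
python3 - <<'E'
from h import *;from plant import r
to(r.get_state(),-.070,0,.215)
k=r.capture("scene");c=r.capture("top")
im=cv2.resize(k["frame"][90:270,170:340,::-1],None,fx=3,fy=3,interpolation=cv2.INTER_CUBIC)
for th,col in((.6,(0,0,255)),(.7,(0,255,0)),(.8,(255,0,0))):
    P=[O+(.1-.172*np.cos(th)+.016*np.sin(th))*MX+y*MY+[0,0,.122+.172*np.sin(th)+.016*np.cos(th)] for y in(-.09,.09)]
    for q in proj(k,P): cv2.circle(im,tuple(int(v) for v in (q-[170,90]+.5)*3),3,col,1)
t=cv2.resize(c["frame"][100:280,190:340,::-1],None,fx=3,fy=3,interpolation=cv2.INTER_CUBIC)
cv2.imwrite("pics/s7.png",np.hstack([im[:,:400],t[:,:400]]))
E
```

```text
time_s: 8.6
tcp_pos: [0.4666, 0.0908, 0.1836]
eef_rot: [100.3, 89.9, -99.6]
contact_force: [0.3, -0.1, 0.3]
gripper_width: 0.0003
time_s: 9.1
tcp_pos: [0.466, 0.0907, 0.2166]
eef_rot: [75.3, 89.8, -124.6]
contact_force: [-0.7, -0.2, -0.5]
gripper_width: 0.0005
t 9.1 tcp machine mm [-130.5    0.6  216.6] F [-0.7 -0.2 -0.5] w 0.0005 yaw of -z -19.9
dp [  1.6   0.7 -60.5]
```

View pics/s7.png

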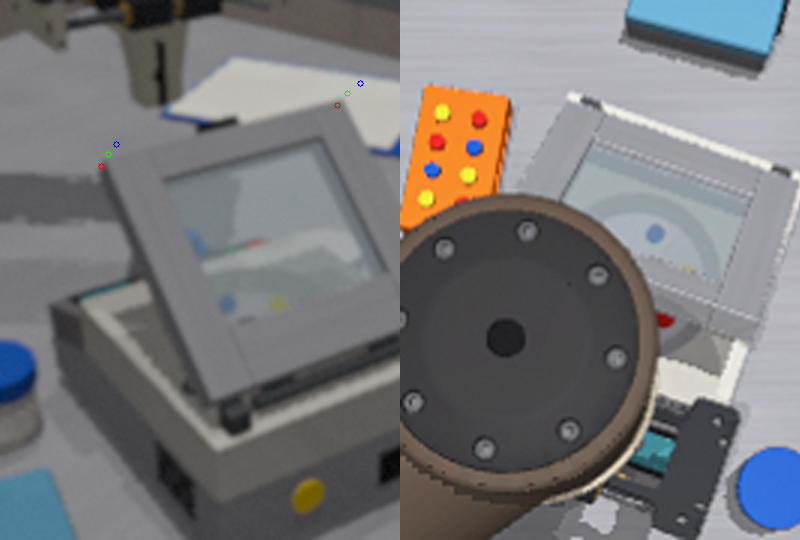

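The lid is at about 0.68 rad with the ledge at (217,127), and the finger is in front of it. I'll approach horizontally at TCP z of about 0.207.

```bash
python3 -m jog '{"fingers":[0,0,0,0,0],"dp":[[5,0,-20],[9,0,-40],[9,0,-54],[9,0,-60],[9,0,-60]],"twist":[0,0,0,0,0]}';python3 -m jog '{"fingers":[0,0,0,0,0],"dp":[[0,0,-2],[0,0,-5],[0,0,-8],[0,0,-10],[0,0,-10]],"twist":[0,0,0,0,0]}'
```

```text
time_s: 9.7
tcp_pos: [0.5228, 0.0699, 0.2071]
eef_rot: [69.5, 89.7, -130.5]
contact_force: [-0.2, -0.3, 0.2]
gripper_width: 0.0005
time_s: 10.2
tcp_pos: [0.5324, 0.0665, 0.2072]
eef_rot: [70.8, 89.8, -129.2]
contact_force: [0.1, -0.1, 0.4]
gripper_width: 0.0005
```

```bash
python3 -m jog '{"fingers":[0,0,0,0,0],"dp":[[0,0,-3],[0,0,-6],[-4,0,-10],[-8,0,-14],[-12,0,-18]],"twist":[0,0,0,0,0]}';python3 -c "
from h import *;from plant import r
to(r.get_state(),-.029,0,.233)"
```

```text
time_s: 10.7
tcp_pos: [0.5496, 0.0603, 0.2194]
eef_rot: [71.3, 89.8, -128.7]
contact_force: [-1.6, 0.4, 0.6]
gripper_width: 0.0004
t 10.7 tcp machine mm [-41.6   0.6 219.4] F [-1.6  0.4  0.6] w 0.0004 yaw of -z -19.95
dp [-13.6   0.6 -12.6]
```

```bash
python3 -m jog '{"fingers":[0,0,0,0,0],"dp":[[-4,0,-4],[-8,0,-8],[-12,0,-12],[-16,0,-16],[-19,0,-20]],"twist":[0,0,0,0,0]}';python3 - <<'E'
from h import *;from plant import r
to(r.get_state(),0,0,.252)
k=r.capture("scene")
im=cv2.resize(k["frame"][80:260,170:340,::-1],None,fx=3,fy=3,interpolation=cv2.INTER_CUBIC)
cv2.imwrite("pics/s8.png",im)
E
```

```text
time_s: 11.2
tcp_pos: [0.5689, 0.0534, 0.2388]
eef_rot: [74.6, 89.8, -125.3]
contact_force: [-1.8, 0.6, 0.4]
gripper_width: 0.0007
t 11.2 tcp machine mm [-21.1   0.7 238.8] F [-1.8  0.6  0.4] w 0.0007 yaw of -z -19.95
dp [-13.2   0.8 -21. ]
```

View pics/s8.png

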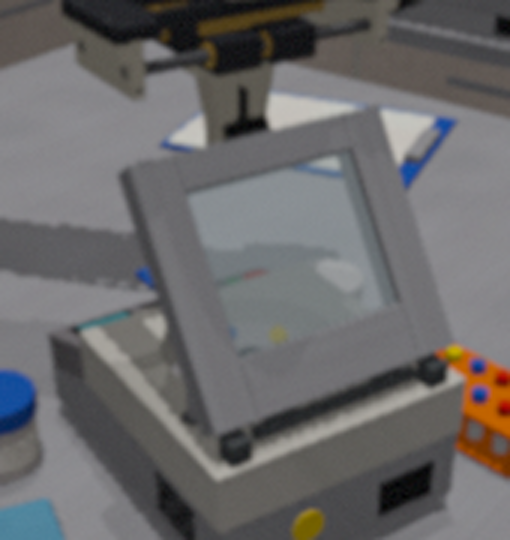

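The lid is rising with the finger behind the ledge at (245,127), and the gripper body is clear above. I'll continue along the arc.

```bash
python3 -m jog '{"fingers":[0,0,0,0,0],"dp":[[-4,0,-5],[-7,0,-10],[-10,0,-16],[-13,0,-21],[-16,0,-27]],"twist":[0,0,0,0,0]}';python3 -m jog '{"fingers":[0,0,0,0,0],"dp":[[-3,0,-6],[-6,0,-12],[-9,0,-18],[-12,0,-24],[-14,0,-30]],"twist":[0,0,0,0,0]}';python3 -c "
from h import *;from plant import r
to(r.get_state(),.0715,0,.276)"
```

```text
time_s: 11.75
tcp_pos: [0.5954, 0.044, 0.2554]
eef_rot: [84.2, 89.8, -115.7]
contact_force: [-1.1, 0.6, 0.6]
gripper_width: -0.0001
time_s: 12.25
tcp_pos: [0.6242, 0.0336, 0.2697]
eef_rot: [86.9, 89.8, -113.1]
contact_force: [0.4, 0.6, -0.5]
gripper_width: 0.0002
t 12.25 tcp machine mm [ 37.6   1.1 269.7] F [ 0.4  0.6 -0.5] w 0.0002 yaw of -z -19.95
dp [ -6.3   1.1 -33.9]
```

```bash
python3 -m jog '{"fingers":[0,0,0,0,0],"dp":[[-2,0,-6],[-4,0,-12],[-5,0,-18],[-6,0,-24],[-6,0,-29]],"twist":[0,0,0,0,0]}';python3 - <<'E'
from h import *;from plant import r
to(r.get_state(),.1,0,.276)
k=r.capture("scene")
im=cv2.resize(k["frame"][40:260,170:340,::-1],None,fx=2.5,fy=2.5,interpolation=cv2.INTER_CUBIC)
cv2.imwrite("pics/s9.png",im)
E
```

```text
time_s: 12.75
tcp_pos: [0.6521, 0.0235, 0.2758]
eef_rot: [89.6, 89.8, -110.3]
contact_force: [0.2, -0.6, 0.3]
gripper_width: 0.0004
t 12.75 tcp machine mm [ 67.3   1.1 275.8] F [ 0.2 -0.6  0.3] w 0.0004 yaw of -z -19.95
dp [ -0.2   1.1 -32.7]
```

View pics/s9.png

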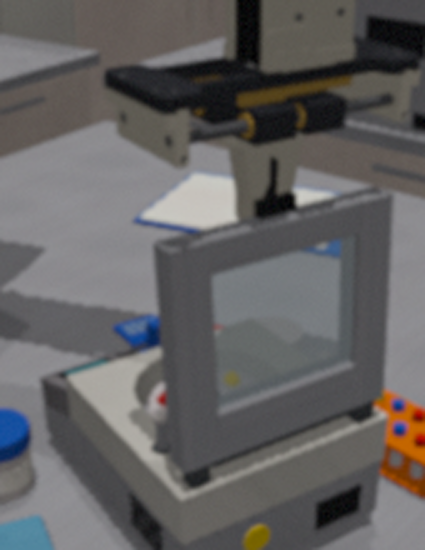

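The lid is near upright with the finger still at the ledge, at (272,200). Now slower, past upright.

```bash
python3 -m jog '{"fingers":[0,0,0,0,0],"dp":[[0,0,-4],[0,0,-8],[0,0,-12],[0,0,-16],[0,0,-20]],"twist":[0,0,0,0,0]}';python3 -m jog '{"fingers":[0,0,0,0,0],"dp":[[0,0,-3],[0,0,-6],[0,0,-9],[0,0,-12],[0,0,-15]],"twist":[0,0,0,0,0]}';python3 -m jog '{"fingers":[0,0,0,0,0],"dp":[[0,0,-2],[1,0,-5],[1,0,-7],[1,0,-9],[1,0,-10]],"twist":[0,0,0,0,0]}';python3 - <<'E'
from h import *;from plant import r
to(r.get_state(),.1,0,.276)
k=r.capture("scene")
im=cv2.resize(k["frame"][40:260,170:340,::-1],None,fx=2.5,fy=2.5,interpolation=cv2.INTER_CUBIC)
cv2.imwrite("pics/s10.png",im)
E
```

```text
time_s: 13.3
tcp_pos: [0.6716, 0.0164, 0.2755]
eef_rot: [88.2, 89.8, -111.8]
contact_force: [-0.1, -0.4, 0.1]
gripper_width: 0.0004
time_s: 13.8
tcp_pos: [0.6859, 0.0113, 0.2755]
eef_rot: [89.2, 89.8, -110.8]
contact_force: [-0.0, -0.1, 0.4]
gripper_width: 0.0004
time_s: 14.3
tcp_pos: [0.6955, 0.0077, 0.2744]
eef_rot: [88.6, 89.8, -111.3]
contact_force: [-0.6, 0.0, -0.3]
gripper_width: 0.0008
t 14.3 tcp machine mm [113.4   1.1 274.4] F [-0.6  0.  -0.3] w 0.0008 yaw of -z -19.96
dp [-1.6  1.1 13.4]
```

View pics/s10.png

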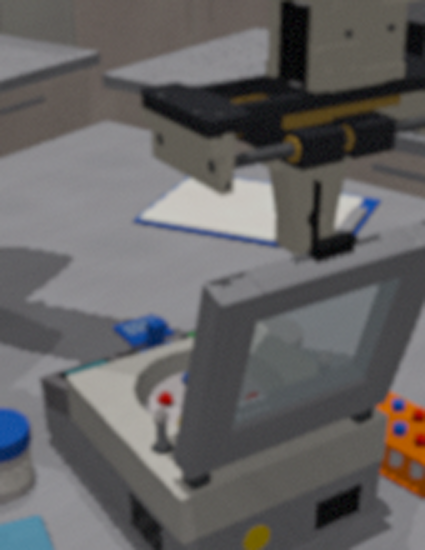

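The lid leans back past upright with its ledge at (335,245), beyond the finger. I'll back off and check that it stays.

```bash
python3 -m jog '{"fingers":[0,0,0,0,0],"dp":[[0,0,10],[0,0,30],[-10,0,60],[-20,0,95],[-30,0,130]],"twist":[0,0,0,0,0]}';python3 -m jog '{"fingers":[0,0,0,0,0],"dp":[[-10,0,30],[-20,0,60],[-20,0,80],[-20,0,80],[-20,0,80]],"twist":[0,0,0,0,0]}';python3 - <<'E'
from h import *;from plant import r;import pickle
d=pickle.load(open("c0.pkl","rb"))
k=r.capture("scene");c=r.capture("top")
im=cv2.resize(k["frame"][80:280,150:400,::-1],None,fx=2,fy=2,interpolation=cv2.INTER_CUBIC)
for th,col in((1.65,(0,0,255)),(1.85,(0,255,0))):
    P=[O+(.1-.172*np.cos(th)+.016*np.sin(th))*MX+y*MY+[0,0,.122+.172*np.sin(th)+.016*np.cos(th)] for y in(-.09,.09)]
    for q in proj(k,P): cv2.circle(im,tuple(int(v) for v in (q-[150,80]+.5)*2),3,col,1)
t=cv2.resize(c["frame"][60:260,180:330,::-1],None,fx=2,fy=2,interpolation=cv2.INTER_CUBIC)
cv2.imwrite("pics/fin.png",np.hstack([im,t]))
# objects moved?
def cen(f,lo,hi,b):
    m=cv2.inRange(cv2.cvtColor(f,cv2.COLOR_RGB2HSV),lo,hi);x,y,w,h=b;M=cv2.moments(m[y:y+h,x:x+w],True);return round(M["m10"]/M["m00"]+x,1),round(M["m01"]/M["m00"]+y,1)
for n,lo,hi,b in(("jar_blue S",(100,120,60),(130,255,255),(150,200,36,30)),("rack S",(5,150,120),(20,255,255),(310,190,55,50)),("boxL S",(95,100,60),(110,255,255),(140,245,70,60)),("boxR S",(95,100,60),(110,255,255),(295,255,95,70))):
    print(n,cen(d["scene"]["frame"],lo,hi,b),cen(k["frame"],lo,hi,b))
s=r.get_state();print(s["time_s"],s["contact_force"],s["tcp_pos"])
E
```

```text
time_s: 14.85
tcp_pos: [0.5715, 0.0525, 0.3045]
eef_rot: [85.0, 89.8, -114.9]
contact_force: [-0.6, 0.5, 0.2]
gripper_width: 0.0004
time_s: 15.35
tcp_pos: [0.4958, 0.0801, 0.3251]
eef_rot: [102.8, 89.8, -97.1]
contact_force: [0.3, -0.1, -1.1]
gripper_width: 0.0004
jar_blue S (167.5, 213.8) (167.5, 213.8)
rack S (336.9, 214.2) (337.8, 215.1)
boxL S (171.8, 276.4) (171.9, 276.4)
boxR S (344.0, 290.2) (344.0, 290.2)
15.45 [-0.18121576  0.06073987 -0.41068647] [0.49646526 0.07982233 0.32442205]
```

View pics/fin.png

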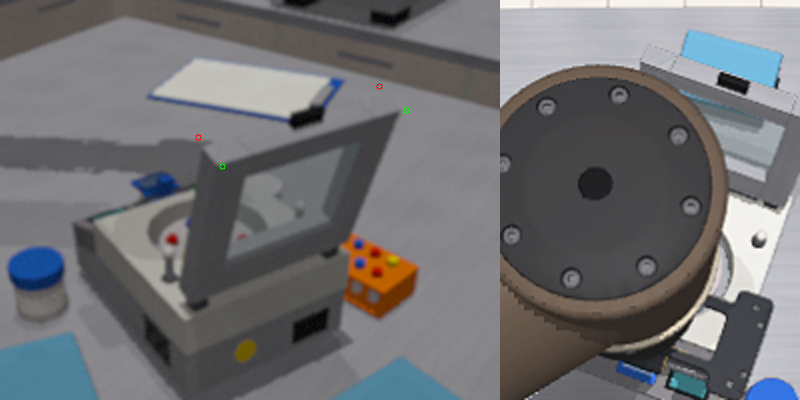

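The lid's top corners fall on the 1.85 rad markers at (222,166) and (406,111), so it is on its stop, with the robot clear.

```bash
python3 -m jog '{"fingers":[0,0,0,0,0],"dp":[[0,0,0],[0,0,0],[0,0,0],[0,0,0],[0,0,0]],"twist":[0,0,0,0,0]}'; python3 -c "
from plant import r
print(r.close_job())"
```

```text
time_s: 15.95
tcp_pos: [0.4966, 0.0797, 0.3243]
eef_rot: [83.6, 89.7, -116.4]
contact_force: [0.4, -1.0, 0.4]
gripper_width: 0.0004
the job is handed in; nothing more can be done
None
```

The centrifuge is open and handed in. I pressed the release tab with the closed fingertips, the lid popped up, and I pushed its front edge back along its swing until it rested on its stop. It took about 16 s of the 45 s allowed, and the highest force I read was about 6 N, at the tab.

**Last checks:**
- After I backed the arm off, the lid's corners matched the predicted position for 1.85 rad, the stop, in the scene camera image. The force reading was back to noise.
- In the scene view, jar_blue and both tip boxes had shifted by 0.1 pixel or less.
- The rack's measured centre moved by about 1 pixel. I put that down to the open lid changing how much of it shows.
- jar_white was hidden behind the machine or the arm, so I did not re-measure it. The tool only ever passed well above it.

**What disagreed:** the fingertips were about 20 mm higher than the reported TCP height and the stated 17 mm offset implied. My first descent therefore touched nothing. I re-measured with the cameras and then pressed by the force reading.

I viewed 14 pictures, four over the budget of 10, mostly because of that mismatch.

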